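Demagnetise the engraving pen

TASK

Demagnetise the engraving pen. Charge the demagnetiser by pressing its plunger right down to the stop, and let it spring back up; then lift the pen out of its holder and, keeping it upright with the needle down, lower it through the hole of the ring coil without it touching the demagnetiser, until the needle tip hangs clearly below the ring but off the foot plate. Finish while still holding it there, still and centred in the hole; do not let go, and leave the other things on the bench where they are.

Things in the scene. Friction and masses are not known exactly. Their poses are not given: they have to be found in the camera images.
- demagnetiser: demagnetiser, fixed: grey foot plate 86 x 170 mm, top at z = 15 mm; origin under its centre, z up. At y = +45 mm a black ring coil, 62 mm wide, from z = 60 to 80 mm, with a vertical 22 mm through hole, on two 10 mm posts 24 mm either way along x from the hole's axis; open below. At y = -45 mm a black turret (38 mm wide, 40 mm high) with the plunger. Between them a small block, 29 mm high
- coil_centre (a point): centre of the hole of the ring coil, at mid-thickness: 70 mm above the bench, 10 mm below the ring's top face and 10 mm above its underside; z up
- plunger (a joint): travel of the plunger in m: 0 up, 0.010 pressed down to its hard stop; a spring pushes it back up (about 2 N at the top, 6 N at the stop)
- plunger_top (a point): centre of the top of the plunger's grey mushroom head (28 mm in diameter, 10 mm thick); 66 mm above the bench when up, moves down with the plunger
- pen_holder: pen holder, fixed to the bench: a round aluminium socket about 46 mm in diameter and 58 mm high on a steel foot 72 mm in diameter; origin under its centre, z up. Its vertical bore, 13.8 mm in diameter, is 52 mm deep
- socket_mouth (a point): centre of the mouth of the holder's bore, 58 mm above the bench, z up
- pen: engraving pen, 126 mm long, 35 g, round, needle down in the holder, upper 74 mm sticking out. From the needle tip up: needle 2 mm thick, 14 mm long; cone to 31 mm; barrel 13 mm thick to 114 mm; end cap 12 mm thick. The tip stands on the bore's floor, 6 mm above the bench. Origin halfway along, 6.5 mm off the axis; x axis along the pen towards the needle tip
- pen_tip (a point): tip of the pen's needle, on the pen's axis
- pen_collar (a point): point on the pen's axis 30 mm above the needle's tip, where the barrel begins
- pen_top (a point): centre of the pen's upper end, on its axis, 126 mm from the needle's tip
- loupe: bystander: black watchmaker's loupe 38 mm in diameter, 30 mm high, standing loose; origin under its centre
Mind the look-alikes: they are no part of the job. Of the things like the pen_holder, leave any that is red or turquoise; of the rest the larger one is meant.

How it is judged:
On the way, in this order (a step that is already met when the one before it is completed fails the run):
1. the plunger is pressed down to its stop (value of joint plunger above 0.009 m), for 0.1 s.
2. the plunger is back up and the pen is held clear above its holder (value of joint plunger below 0.002 m and contact force between the fingers and pen above 0.5 N and z of pen_tip in the frame of socket_mouth above 0.002 m), for 0.1 s.
At the end, for the whole second after the job is handed in: The pen is held by the gripper in the ring coil's hole: its axis (30 mm above the tip) within 3.5 mm of the hole's centre, upright within 0.12 rad, the needle tip 6 to 42 mm below the ring's underside, touching neither demagnetiser nor holder, at rest, and the plunger up (horizontal distance between pen_collar and coil_centre below 0.0035 m and angle between the x axis of pen and the z axis of demagnetiser, either way round below 0.12 rad and z of pen_tip in the frame of coil_centre between -0.052 and -0.016 m and contact force between the fingers and pen above 0.5 N and contact force between pen and demagnetiser below 0.1 N and contact force between pen and pen_holder below 0.1 N and linear speed of pen below 0.01 m/s and value of joint plunger below 0.002 m); the arm keeps its last pose, push and grip.
It fails at once if the pen touches the demagnetiser (contact force between pen and demagnetiser above 0.3 N).
It fails at once if the loupe is pushed out of its place (over 20 mm) (distance of loupe from where it was at the start of the episode above 0.02 m).
It also fails if it takes over 58 s, if anything falls off the work surface, if the arm or the gripper's body presses on something with over 40 N, if the wrist force passes 120 N, or if a joint passes its speed limit or range.

ROBOT

A 6-joint arm with a two-finger parallel gripper is mounted at the origin on a cart in front of the work surface, level with it; the furniture and walls round the work are solid. World frame = base frame: x ahead of the robot, y to its left, z up, the work surface at z = 0. Lengths are in m, angles in rad, forces in N, time in s.
With the tool pointing down it reaches from about 0.225 to 0.875 m from the base axis. Payload 3.4 kg.
Tool frame: the origin (TCP) lies at the very end of the fingers, on their centre line; the grasp point (between the pads) lies manip.pinch_z behind it (manip.pinch_z is the distance from the TCP to the grasp point, in m); z points along the fingers, y is the direction in which the jaws open and shut (so a half turn about z gives the same grasp; the last joint's range is limited). The gripper opens to 85 mm and grips with 20 to 120 N. Pads are 22 mm wide; open, the fingers measure 114 mm over their backs; the gripper's body (76 mm by 85 mm) begins 54 mm behind the grasp point. The pads swing forward as they close: fully open they stand 13 mm farther back than shut.
Start: joints at [-1.422, 0.276, 1.505, -0, 1.361, -0.121], TCP at [0.153, -0.554, 0.231] pointing down, gripper open.
Joint ranges: [-2.89, 2.89], [-0.75, 2.08], [0.22, 2.7], [-1.18, 4.32], [0.11, 2.71], [-2.7, 2.7]. Speed limits (rad/s): [2.57, 2.57, 3.14, 3.14, 3.14, 3.14].

INTERFACE

Orientations are given as a unit quaternion [w, x, y, z].
In Python, from rig import manip, imaging, workorder gives the robot as it stands.
- The arm moves only by the tool apply_moves, never from a script. Its argument "moves" is one flat list of numbers, 7 for each row, row after row: the finger opening in m, from 0 to 0.0854, then the shift along the tool's x, y, z in m, then the turn, a rotation vector about the tool's x, y, z in rad. In form: [jaw, tx, ty, tz, rx, ry, rz, jaw, tx, ty, tz, rx, ry, rz, ...]. A call has exactly 8 rows; each row shifts and turns the pose as measured when the row begins, along the tool's axes as they then stand; what a row does not reach is not made up. A row lasts 1/12 s, in which the tool goes at most 41.7 mm and 7.16 degrees, less where a joint would pass 70% of its speed; a pose out of reach is approached as far as the arm can. A call with a gripper value outside its range is refused whole. The fingers move at their own pace and stop on an object; "newtons" is the grip in N (left out, the last holds). Time passes only in rows, so rows that do not move let the fingers close, or fill a call up. It gives the time, the measured TCP pose, the force and the opening at its end, in the units of the state.
- manip.get_state(): the state, without advancing time (a new reading comes with each control period).
- imaging.get_image(name): name is "scene" or "top" or "wrist"; returns a dict with "image" (384x512x3 uint8, red, green, blue), "range_z" (384x512 float32, m along the optical axis (not along the pixel's ray), 0 where there is no reading), "fx", "fy", "cx", "cy" (pixels), "R" (3x3) and "t" (3): a world point X has camera coordinates R X + t. Camera axes: x right, y down, z forward; pixel columns grow to the right and rows downward; lengths in m; the calibration is good to about 2 mm. A picture is of the moment at which its call begins.
- workorder.sign_off(): hands the job in, once; it reports no verdict.
The state is a dict: "clock": time; "qpos": joint angles; "qd": joint speeds; "effort": joint torques, N m; "position": TCP position; "ee_rot": TCP orientation; "contact_force": force on the tool from outside, world axes, zero at the start; "moment": the same for the moment, N m; "width": finger opening in m.
Only numpy, scipy, OpenCV 4.12 (cv2) and the standard library are available. Lean on these libraries where they do the work, as an engineer would, in place of code of your own. Each camera call takes 0.05 s, during which the arm holds its last target.

## Working session

There is one attempt and no reset: what is moved stays moved. The work goes in short steps, Python scripts to look and compute and a tool call to move; the robot and the scene stay as the last step left them, time stands still between calls to the robot, and variables do not carry over. Pictures are saved under pics/ and viewed, and the job is handed in when it is done.

Besides the shell and the picture viewer there is one more tool, called after "Call:" as name(argument=value, ...) on one line, values as JSON. apply_moves: Moves the arm, as the interface text tells. Its arguments: {"type":"object","properties":{"moves":{"type":"array"},"newtons":{"type":"number"}},"required":["moves"]}

```bash
mkdir -p pics; ls; cat > h.py <<'E'
import numpy as np, cv2
from rig import manip, imaging, workorder
def grab(n,f):
    d=imaging.get_image(n); cv2.imwrite('pics/'+f,d['image'][:,:,::-1]); np.savez('pics/'+f[:-4]+'.npz',**d); return d
def ray(d,u,v):
    R=np.array(d['R']);t=np.array(d['t']);c=-R.T@t
    return c,R.T@np.array([(u-d['cx'])/d['fx'],(v-d['cy'])/d['fy'],1.])
def onz(d,u,v,z):
    c,r=ray(d,u,v); return c+r*(z-c[2])/r[2]
def pt(d,u,v):
    c,r=ray(d,u,v); return c+r*float(d['range_z'][int(v),int(u)])
def proj(d,X):
    p=np.array(d['R'])@np.array(X)+np.array(d['t']); return d['fx']*p[0]/p[2]+d['cx'],d['fy']*p[1]/p[2]+d['cy']
E
python3 - <<'E'
from h import *
s=manip.get_state(); print(s, manip.pinch_z)
for n in ['scene','top','wrist']:
    d=grab(n,n+'0.png'); print(n,d['fx'],d['cx'],-d['R'].T@d['t'],d['R'][2])
a=np.hstack([cv2.imread('pics/%s0.png'%n) for n in ['scene','top']])
E
```

```text
pics
{'clock': 0.0, 'qpos': array([-1.42200956e+00,  2.76577759e-01,  1.50618905e+00, -1.37501132e-06,
        1.36070060e+00, -1.20996925e-01]), 'qd': array([ 0.00058096,  0.00170398,  0.00099248,  0.00036433,  0.00019497,
       -0.00144506]), 'effort': array([-5.34507744e-04, -4.16777372e+01, -2.45803517e+01, -2.97822526e-04,
        1.12291003e-02,  1.22133036e-05]), 'position': array([ 0.15316326, -0.55364561,  0.23042727]), 'ee_rot': array([-9.37278354e-04,  9.90915427e-01,  1.34483224e-01, -1.36965653e-05]), 'contact_force': array([ 1.28838204, -0.72235001, -0.18218138]), 'moment': array([ 0.00674098,  0.02051845, -0.0268671 ]), 'width': 0.08526890152247901} 0.0187
scene 428.6193470775848 267.8359149656338 [-0.01666938  0.67769472  0.45889935] [ 0.69583403 -0.59168683 -0.4070893 ]
top 396.36723495387577 255.20003340272385 [0.4412203  0.17381595 0.95658938] [ 0.13860726  0.02894848 -0.98992425]
wrist 320.3730134760406 255.0973352713629 [ 0.21924507 -0.53620299  0.37323746] [-0.26336623 -0.07135284 -0.96205353]
```

View pics/scene0.png

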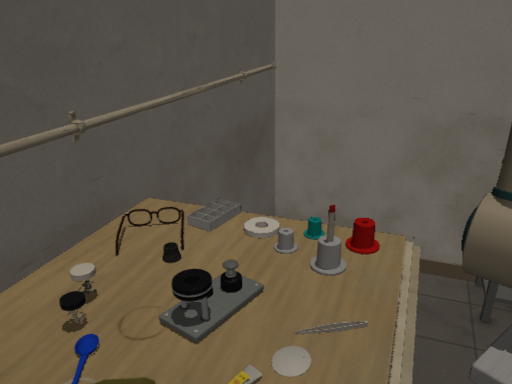

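View pics/top0.png

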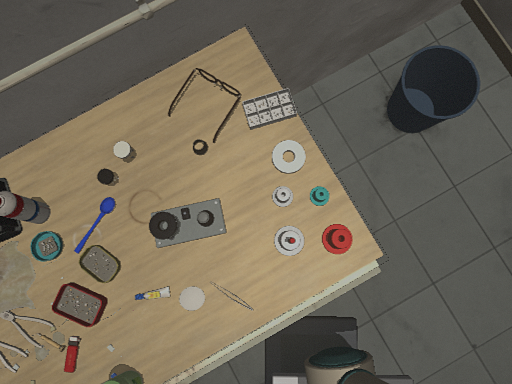

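View pics/wrist0.png

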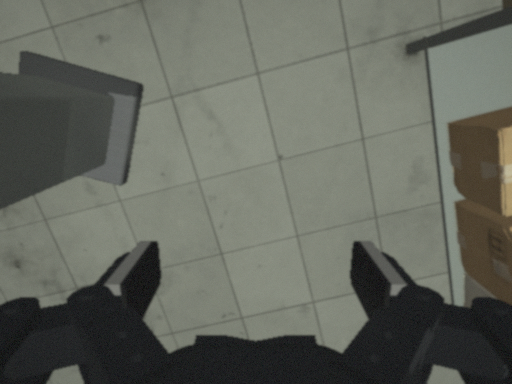

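The top view shows the demagnetiser with its ring at about (165,225) and its plunger at (205,217). The large grey holder with the pen is at (289,240). The loupe is probably the black ring at (200,147). Next I'll zoom in to measure.

```bash
python3 - <<'E'
import cv2,numpy as np
im=cv2.imread('pics/top0.png'); c=im[180:270,140:320]
cv2.imwrite('pics/topz.png',cv2.resize(c,None,fx=4.4,fy=4.4,interpolation=cv2.INTER_CUBIC))
im=cv2.imread('pics/scene0.png'); c=im[200:335,155:355]
cv2.imwrite('pics/scz.png',cv2.resize(c,None,fx=4,fy=4,interpolation=cv2.INTER_CUBIC))
from h import *
d=dict(np.load('pics/top0.npz'))
def z(u,v): return pt(d,u,v).round(4)
for n,u,v in [('ringtop',155,215),('ringhole',163,225),('plunger',205,217),('holderrim',283,247),('pentop',290,240),('table',250,250),('foot',190,235),('loupe',200,147),('floorL',230,280)]: print(n,z(u,v))
E
```

```text
ringtop [0.5092 0.4225 0.0801]
ringhole [0.4905 0.4203 0.0163]
plunger [0.5068 0.3127 0.0652]
holderrim [0.4416 0.1359 0.0454]
pentop [0.456  0.1251 0.1326]
table [ 0.4336  0.2127 -0.0005]
foot [0.4675 0.3552 0.0143]
loupe [ 0.6864  0.3408 -0.003 ]
floorL [0.3629 0.2592 0.0006]
```

View pics/topz.png

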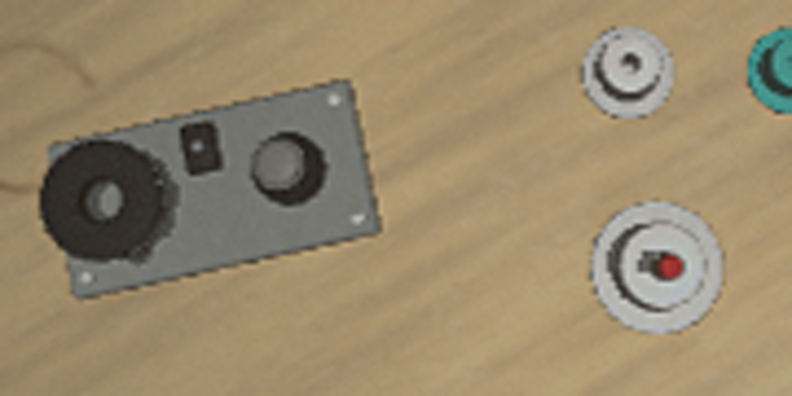

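View pics/scz.png

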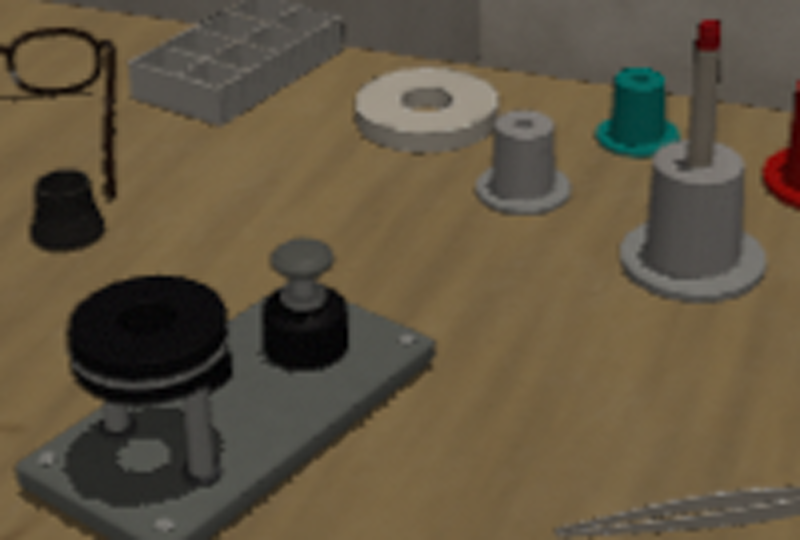

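The zooms confirm the layout: ring at the left of the plate, plunger at the right, and the pen with its red cap in the big grey holder. Now I'll take precise centres from the depth clusters.

```bash
cat >> h.py <<'E'
def cloud(d):
    z=np.array(d['range_z'],float); v,u=np.indices(z.shape)
    P=np.stack([(u-d['cx'])/d['fx']*z,(v-d['cy'])/d['fy']*z,z],-1)-np.array(d['t'])
    P=P@np.array(d['R']); P[z<=0]=np.nan; return P
def sel(P,c,r,z0,z1):
    m=(np.hypot(P[...,0]-c[0],P[...,1]-c[1])<r)&(P[...,2]>z0)&(P[...,2]<z1); return m
def circ(m):
    cs,_=cv2.findContours(m.astype(np.uint8),cv2.RETR_EXTERNAL,cv2.CHAIN_APPROX_NONE)
    c=max(cs,key=cv2.contourArea); return cv2.minEnclosingCircle(c),cv2.fitEllipse(c)
E
python3 - <<'E'
from h import *
d=dict(np.load('pics/top0.npz')); P=cloud(d)
for n,c,r,a,b,z in [('ring',(.49,.41),.05,.073,.087,.08),('plung',(.507,.313),.025,.058,.072,.066),('pentop',(.456,.125),.012,.125,.14,.132),('holder',(.45,.135),.03,.05,.065,.058)]:
    m=sel(P,c,r,a,b); Q=P[m]; e,el=circ(m); print(n,m.sum(),Q.mean(0).round(4),'ell',onz(d,*el[0],z).round(4),el[1])
# hole: 
m=sel(P,(.485,.41),.05,.073,.087)
h=sel(P,(.485,.41),.05,-.01,.2)&~m
u,v=[round(x) for x in proj(d,[.485,.415,.08])]
cs,hi=cv2.findContours(m.astype(np.uint8),cv2.RETR_CCOMP,cv2.CHAIN_APPROX_NONE)
for c,hh in zip(cs,hi[0]):
    if len(c)>6: el=cv2.fitEllipse(c); print(hh[3],cv2.contourArea(c),onz(d,*el[0],.08),el[1])
# foot
m=sel(P,(.487,.36),.12,.008,.022)
m2=sel(P,(.487,.36),.12,.008,.085).astype(np.uint8)
r=cv2.minAreaRect(np.argwhere(m)[:,::-1].astype(np.float32)); print(r); B=np.array([onz(d,*p,.015) for p in cv2.boxPoints(r)]); print(B.round(4),B.mean(0))
# scene cross check
s=dict(np.load('pics/scene0.npz')); P=cloud(s)
for n,c,r,a,b in [('ring',(.49,.415),.05,.077,.084),('plung',(.507,.313),.025,.062,.072),('pentop',(.456,.125),.02,.125,.14),('holder',(.45,.135),.04,.055,.065)]:
    Q=P[sel(P,c,r,a,b)]; print('sc',n,len(Q),Q.mean(0).round(4),((Q.min(0)+Q.max(0))/2).round(4))
# pen axis in top: red cap / barrel by scene
for zz in np.arange(.06,.132,.01):
    Q=P[sel(P,(.45,.13),.012,zz,zz+.01)]; print(zz.round(3),len(Q),Q.mean(0).round(4) if len(Q) else '')
cam=-s['R'].T@s['t'];print(cam)
E
```

```text
ring 533 [0.4869 0.4049 0.0791] ell [0.4868 0.4047 0.08  ] (26.3930606842041, 27.30354118347168)
plung 114 [0.5072 0.3174 0.0637] ell [0.507 0.317 0.066] (10.884247779846191, 11.55943489074707)
pentop 28 [0.4554 0.1202 0.1302] ell [0.4553 0.1202 0.132 ] (5.185860633850098, 5.212716102600098)
holder 198 [0.4557 0.1249 0.0572] ell [0.4559 0.1238 0.058 ] (14.915921211242676, 18.797651290893555)
-1 564.0 [0.486834  0.4046721 0.08     ] (26.3930606842041, 27.30354118347168)
0 84.0 [0.48707612 0.40420061 0.08      ] (10.20722484588623, 10.67292594909668)
((187.82354736328125, 222.70587158203125), (35.79351806640625, 71.80397033691406), 77.47119140625)
[[0.5189 0.456  0.015 ]
 [0.5578 0.2882 0.015 ]
 [0.4745 0.2678 0.015 ]
 [0.4361 0.4334 0.015 ]] [0.49682029 0.36132635 0.015     ]
sc ring 667 [0.4849 0.4083 0.0796] [0.4865 0.4071 0.0795]
sc plung 101 [0.5051 0.3207 0.0643] [0.5068 0.3198 0.0644]
sc pentop 28 [0.4539 0.1232 0.1288] [0.4549 0.122  0.1284]
sc holder 201 [0.4543 0.1251 0.0579] [0.4571 0.1226 0.0599]
0.06 29 [0.4538 0.1249 0.0651]
0.07 31 [0.4533 0.1247 0.0753]
0.08 33 [0.4536 0.1247 0.0851]
0.09 28 [0.4533 0.1252 0.0946]
0.1 34 [0.4528 0.1251 0.105 ]
0.11 34 [0.4533 0.1249 0.1152]
0.12 32 [0.4529 0.1245 0.1253]
0.13 6 [0.4531 0.1238 0.1307]
[-0.01666938  0.67769472  0.45889935]
```

Call:
apply_moves(moves=[0,0,0,0,0,0,-0.12,0,0,0,0,0,0,-0.12,0,0,0,0,0,0,-0.12,0,0,0,0,0,0,-0.12,0,0,0,0,0,0,-0.12,0,0,0,0,0,0,-0.12,0,0,0,0,0,0,-0.12,0,0,0,0,0,0,-0.12], newtons=40)

```text
clock: 0.82
position: [0.1529, -0.5517, 0.2273]
ee_rot: [-0.004, 0.806, 0.592, 0.002]
contact_force: [0.6, -0.8, 0.1]
width: 0.0001
```

```bash
cat >> h.py <<'E'
from scipy.spatial.transform import Rotation as Ro
def Rt(s):
    q=s['ee_rot']; return Ro.from_quat([q[1],q[2],q[3],q[0]])
def to(target):
    s=manip.get_state(); R=Rt(s).as_matrix(); dlt=R.T@(np.array(target)-s['position'])
    print('clk',round(s['clock'],2),'pos',s['position'].round(4),'tilt z',R[:,2].round(4),'yaw x',R[:,0].round(3),'F',s['contact_force'].round(2),'w',round(s['width'],4),'q',s['qpos'].round(2)); print('tool shift to target',dlt.round(4))
    # correction to vertical tool
    k=np.cross(R[:,2],[0,0,-1]); print('levelling rotvec(tool)',(R.T@k).round(4))
E
python3 -c "
from h import *
to([.507,.3175,.15])"
```

```text
clk 0.82 pos [ 0.1529 -0.5517  0.2273] tilt z [-0.0013  0.0084 -1.    ] yaw x [0.298 0.954 0.008] F [ 0.58 -0.82  0.13] w 0.0001 q [-1.42  0.28  1.51  0.    1.36 -1.12]
tool shift to target [0.9347 0.079  0.0842]
levelling rotvec(tool) [-0.0037 -0.0077 -0.    ]
```

Call:
apply_moves(moves=[0,0.038,0.003,0,0,0,0,0,0.038,0.003,0,0,0,0,0,0.038,0.003,0,0,0,0,0,0.038,0.003,0,0,0,0,0,0.038,0.003,0,0,0,0,0,0.038,0.003,0,0,0,0,0,0.038,0.003,0,0,0,0,0,0.038,0.003,0,0,0,0])

```text
clock: 1.48
position: [0.2661, -0.2646, 0.2242]
ee_rot: [-0.004, 0.808, 0.589, 0.002]
contact_force: [0.8, -0.8, -0.2]
width: 0.0002
```

Call:
apply_moves(moves=[0,0.038,0.003,0,0,0,0,0,0.038,0.003,0,0,0,0,0,0.038,0.003,0,0,0,0,0,0.038,0.003,0,0,0,0,0,0.038,0.003,0,0,0,0,0,0.038,0.003,0,0,0,0,0,0.038,0.003,0,0,0,0,0,0.038,0.003,0,0,0,0])

```text
clock: 2.15
position: [0.3827, 0.0328, 0.2269]
ee_rot: [-0.003, 0.809, 0.587, 0.003]
contact_force: [0.6, -1.2, -0.4]
width: -0.0001
```

```bash
python3 -c "
from h import *
to([.507,.3175,.15])"
```

```text
clk 2.15 pos [0.3827 0.0328 0.2269] tilt z [ 0.0016  0.0075 -1.    ] yaw x [0.31  0.951 0.008] F [ 0.61 -1.24 -0.35] w -0.0001 q [-0.1  -0.02  1.87  0.01  1.29  0.21]
tool shift to target [0.3086 0.0299 0.0793]
levelling rotvec(tool) [-0.0008 -0.0076 -0.    ]
```

Call:
apply_moves(moves=[0,0.04,0.003,0.008,0,0,0,0,0.04,0.004,0.008,0,0,0,0,0.04,0.004,0.008,0,0,0,0,0.04,0.004,0.008,0,0,0,0,0.04,0.004,0.008,0,0,0,0,0.04,0.003,0.008,0,0,0,0,0.03,0.003,0.008,0,0,0,0,0.015,0.002,0.008,0,-0.008,0])

```text
clock: 2.82
position: [0.497, 0.3087, 0.1651]
ee_rot: [0.002, 0.807, 0.591, 0.003]
contact_force: [0.4, -0.3, 0.1]
width: 0.0
```

```bash
python3 -c "
from h import *
to([.507,.3175,.10])"
```

```text
clk 2.82 pos [0.497  0.3087 0.1651] tilt z [ 6.7e-03  6.0e-04 -1.0e+00] yaw x [0.302 0.953 0.003] F [ 0.43 -0.26  0.1 ] w 0.0 q [ 0.44  0.33  1.59 -0.    1.21  0.75]
tool shift to target [0.0113 0.0064 0.0652]
levelling rotvec(tool) [ 0.0062 -0.0026  0.    ]
```

Call:
apply_moves(moves=[0,0.008,0.005,0.015,0.006,-0.002,0,0,0.003,0.002,0.02,0,0,0,0,0,0,0.02,0,0,0,0,0,0,0.01,0,0,0,0,0,0,0,0,0,0,0,0,0,0,0,0,0,0,0,0,0,0,0,0,0,0,0,0,0,0,0])

```text
clock: 3.48
position: [0.5082, 0.3237, 0.0945]
ee_rot: [-0.001, 0.805, 0.593, -0.001]
contact_force: [-0.6, -0.5, 0.1]
width: 0.0003
```

```bash
python3 -c "
from h import *
to([.507,.3175,.054])
d=grab('scene','s1.png');grab('wrist','w1.png')
im=d['image'][130:335,130:400,::-1]; cv2.imwrite('pics/s1z.png',cv2.resize(im,None,fx=2.9,fy=2.9))"
```

```text
clk 3.48 pos [0.5082 0.3237 0.0945] tilt z [-2.4e-03  6.0e-04 -1.0e+00] yaw x [ 0.296  0.955 -0.   ] F [-0.63 -0.45  0.08] w 0.0003 q [0.45 0.42 1.64 0.   1.08 0.75]
tool shift to target [-0.0063  0.0008  0.0405]
levelling rotvec(tool) [-0.0025  0.0001  0.    ]
```

View pics/s1z.png

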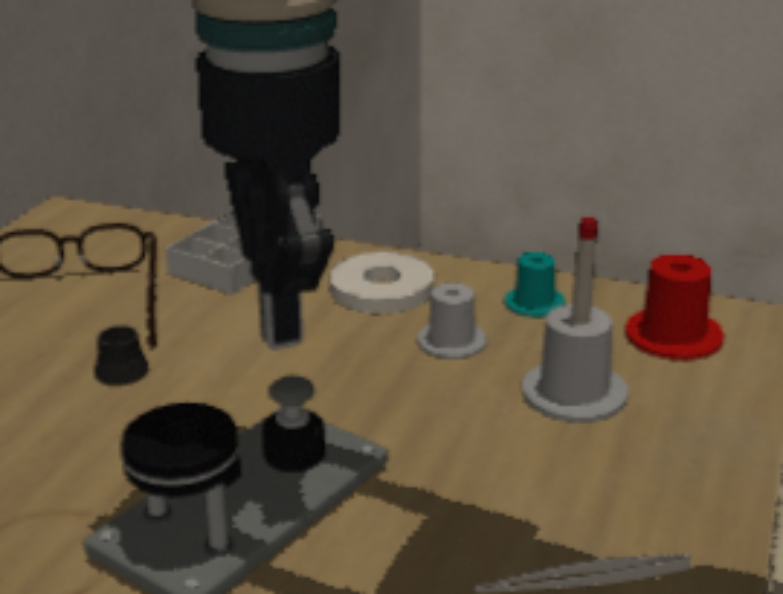

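View pics/w1.png

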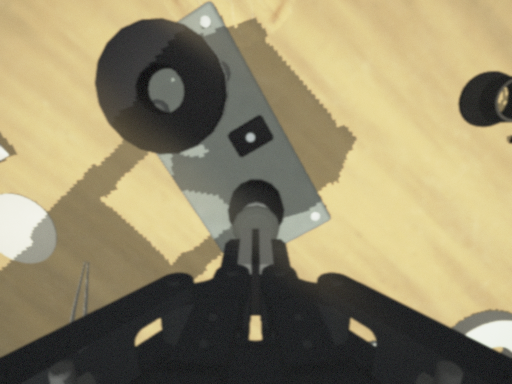

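The scene view shows the closed fingertips just above the mushroom head, and the wrist view shows head and fingers lined up at (257,225). I'll correct 6 mm along tool x and press.

Call:
apply_moves(moves=[0,-0.006,0.001,0.008,0,0,0,0,0,0,0.012,0,0,0,0,0,0,0.01,0,0,0,0,0,0,0.007,0,0,0,0,0,0,0.005,0,0,0,0,0,0,0.004,0,0,0,0,0,0,0.003,0,0,0,0,0,0,0.002,0,0,0])

```text
clock: 4.25
position: [0.5106, 0.3178, 0.0558]
ee_rot: [0.0, 0.805, 0.593, 0.006]
contact_force: [-2.2, -0.0, 5.9]
width: -0.0
```

```bash
python3 -c "
from h import *
to([.507,.3175,.054])"
```

```text
clk 4.25 pos [0.5106 0.3178 0.0558] tilt z [ 0.0106  0.0074 -0.9999] yaw x [0.296 0.955 0.01 ] F [-2.23 -0.    5.9 ] w -0.0 q [0.44 0.45 1.7  0.   0.97 0.74]
tool shift to target [-0.0014 -0.0033  0.0017]
levelling rotvec(tool) [ 0.008  -0.0102  0.    ]
```

Call:
apply_moves(moves=[0,0,0,0.003,0,0,0,0,0,0,0.003,0,0,0,0,0,0,0.003,0,0,0,0,0,0,0.003,0,0,0,0,0,0,0.003,0,0,0,0,0,0,0.003,0,0,0,0,0,0,0.003,0,0,0,0,0,0,0.003,0,0,0])

```text
clock: 4.92
position: [0.5106, 0.3179, 0.0554]
ee_rot: [0.002, 0.804, 0.594, 0.012]
contact_force: [-5.7, -2.0, 18.7]
width: 0.0002
```

```bash
python3 -c "
from h import *
to([.507,.3175,.054])
d=grab('top','t2.png'); d=grab('scene','s2.png')
im=d['image'][200:335,155:355,::-1]; cv2.imwrite('pics/s2z.png',cv2.resize(im,None,fx=4,fy=4))"
```

```text
clk 4.92 pos [0.5106 0.3179 0.0554] tilt z [ 0.0205  0.0113 -0.9997] yaw x [0.294 0.956 0.017] F [-5.69 -1.96 18.7 ] w 0.0002 q [0.44 0.45 1.71 0.   0.96 0.74]
tool shift to target [-0.0015 -0.0034  0.0014]
levelling rotvec(tool) [ 0.0163 -0.0168  0.    ]
```

View pics/s2z.png

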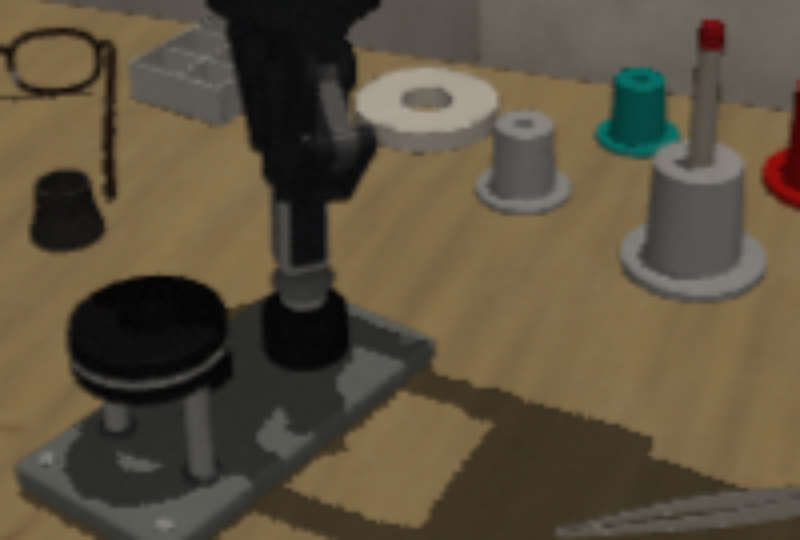

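The plunger is against its stop: 18.7 N with no further travel, and z dropped about 10.6 mm. Now I'll lift, level and open.

Call:
apply_moves(moves=[0,0,0,-0.01,0,0,0,0,0,0,-0.025,0.008,-0.008,0,0,0,0,-0.025,0.008,-0.008,0,0.085,0,0,-0.025,0,0,0,0.085,0,0,-0.025,0,0,0,0.085,0,0,-0.015,0,0,0,0.085,0,0,0,0,0,0,0.085,0,0,0,0,0,0])

```text
clock: 5.68
position: [0.5094, 0.316, 0.1853]
ee_rot: [0.001, 0.804, 0.594, -0.0]
contact_force: [0.9, -0.9, 0.5]
width: 0.0606
```

```bash
python3 -c "
from h import *
to([.456,.1205,.18])"
```

```text
clk 5.68 pos [0.5094 0.316  0.1853] tilt z [ 5.0e-04 -1.4e-03 -1.0e+00] yaw x [ 0.294  0.956 -0.001] F [ 0.92 -0.9   0.55] w 0.0606 q [ 0.44  0.34  1.53 -0.    1.28  0.74]
tool shift to target [-0.2025  0.0063  0.0055]
levelling rotvec(tool) [ 0.0009  0.0012 -0.    ]
```

Call:
apply_moves(moves=[0.085,-0.03,0.001,0,0,0,0,0.085,-0.035,0.001,0,0,0,0,0.085,-0.035,0.001,0,0,0,0,0.085,-0.035,0.001,0,0,0,0,0.085,-0.035,0.001,0,0,0,0,0.085,-0.025,0.001,0,0,0,0,0.085,-0.007,0,0,0,0,0,0.085,0,0,0,0,0,0])

```text
clock: 6.35
position: [0.4476, 0.1141, 0.1717]
ee_rot: [-0.003, 0.803, 0.596, -0.008]
contact_force: [-0.2, -0.1, -0.4]
width: 0.085
```

```bash
python3 -c "
from h import *
to([.456,.1205,.18])
grab('wrist','w3.png');d=grab('top','t3.png')
im=d['image'][160:300,130:340,::-1]; cv2.imwrite('pics/t3z.png',cv2.resize(im,None,fx=3.7,fy=3.7))
to([.456,.1205,.18])"
```

```text
clk 6.35 pos [0.4476 0.1141 0.1717] tilt z [-0.0172 -0.0046 -0.9998] yaw x [ 0.289  0.957 -0.009] F [-0.24 -0.11 -0.44] w 0.085 q [ 0.1   0.16  1.82 -0.    1.18  0.4 ]
tool shift to target [ 0.0085  0.006  -0.0084]
levelling rotvec(tool) [-0.0151  0.0094 -0.    ]
clk 6.45 pos [0.4487 0.1158 0.1721] tilt z [-0.0161 -0.0037 -0.9999] yaw x [ 0.288  0.958 -0.008] F [-0.06  1.26  0.41] w 0.0852 q [ 0.1   0.16  1.82 -0.    1.18  0.4 ]
tool shift to target [ 0.0066  0.0055 -0.0081]
levelling rotvec(tool) [-0.0144  0.0082  0.    ]
```

View pics/w3.png

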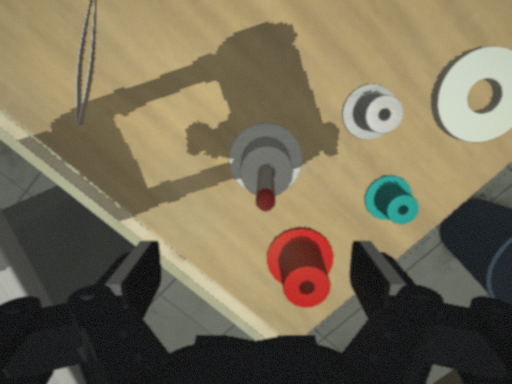

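View pics/t3z.png

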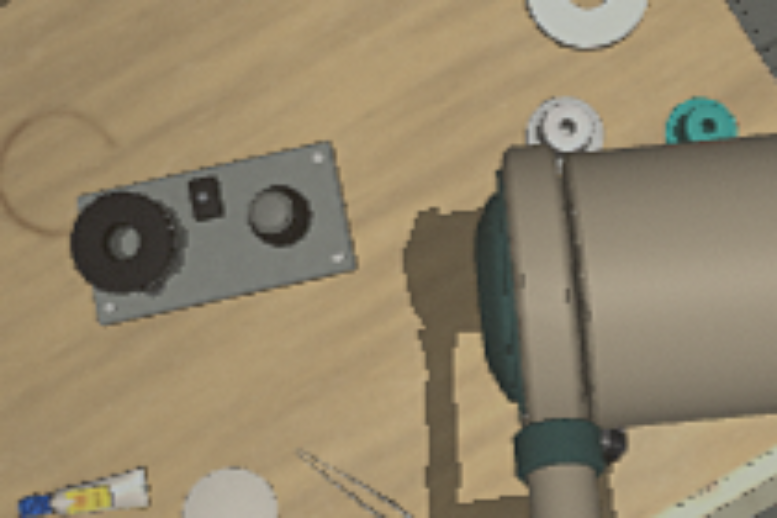

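The wrist view shows the pen cap at (265,198) between the jaws (centreline about 255). The top view shows the plunger back up. I'll cross-check the pen position from the wrist camera.

```bash
python3 - <<'E'
from h import *
d=dict(np.load('pics/w3.npz')); P=cloud(d)
m=sel(P,(.456,.1205),.02,.127,.14); print(m.sum()); e,el=circ(m); print(onz(d,*el[0],.132),el); 
for a,b in[(.05,.063)]:
    m=sel(P,(.456,.1205),.035,a,b); e,el=circ(m);print(m.sum(),P[m].mean(0),onz(d,*el[0],.058),el,e)
m=sel(P,(.456,.1205),.05,.003,.02); print(P[m].mean(0))
to([.456,.1205,.15])
E
```

```text
308
[0.45512938 0.12111673 0.132     ] ((265.4498596191406, 201.1461181640625), (18.664106369018555, 19.299182891845703), 101.18746948242188)
1708 [0.4583657  0.12456279 0.05780336] [0.45756722 0.1228702  0.058     ] ((266.2955017089844, 169.64846801757812), (48.90388488769531, 51.760345458984375), 95.95770263671875) ((266.39715576171875, 170.81947326660156), 26.82634925842285)
[0.46005037 0.13312283 0.00656688]
clk 6.45 pos [0.4487 0.1158 0.1721] tilt z [-0.0161 -0.0037 -0.9999] yaw x [ 0.288  0.958 -0.008] F [-0.06  1.26  0.41] w 0.0852 q [ 0.1   0.16  1.82 -0.    1.18  0.4 ]
tool shift to target [0.0068 0.006  0.0219]
levelling rotvec(tool) [-0.0144  0.0082  0.    ]
```

Call:
apply_moves(moves=[0.085,0.003,0.003,0.008,-0.007,0.004,0,0.085,0.003,0.003,0.007,-0.006,0.004,0,0.085,0.001,0,0.007,0,0,0,0.085,0,0,0,0,0,0,0.085,0,0,0,0,0,0,0.085,0,0,0,0,0,0,0.085,0,0,0,0,0,0,0.085,0,0,0,0,0,0])

```text
clock: 7.12
position: [0.4597, 0.1286, 0.1478]
ee_rot: [-0.002, 0.8, 0.6, 0.001]
contact_force: [0.2, -0.2, -0.5]
width: 0.0848
```

```bash
python3 -c "
from h import *
to([.4557,.1208,.078])"
```

```text
clk 7.12 pos [0.4597 0.1286 0.1478] tilt z [-1.0e-04  4.2e-03 -1.0e+00] yaw x [0.28  0.96  0.004] F [ 0.15 -0.17 -0.46] w 0.0848 q [0.12 0.2  1.84 0.   1.11 0.41]
tool shift to target [-0.0089 -0.0015  0.0697]
levelling rotvec(tool) [-0.0013 -0.004  -0.    ]
```

Call:
apply_moves(moves=[0.085,-0.003,-0.001,0.006,0,-0.003,0,0.085,-0.003,0,0.012,0,0,0,0.085,-0.001,0,0.012,0,0,0,0.085,0,0,0.012,0,0,0,0.085,0,0,0.006,0,0,0,0.085,0,0,0,0,0,0,0.085,0,0,0,0,0,0,0.085,0,0,0,0,0,0])

```text
clock: 7.78
position: [0.4573, 0.121, 0.0989]
ee_rot: [0.001, 0.8, 0.6, 0.001]
contact_force: [0.2, 0.5, 0.3]
width: 0.0849
```

```bash
python3 -c "
from h import *
to([.4557,.1208,.078])
grab('wrist','w4.png')"
```

```text
clk 7.78 pos [0.4573 0.121  0.0989] tilt z [ 3.3e-03  6.0e-04 -1.0e+00] yaw x [0.281 0.96  0.001] F [0.2  0.52 0.29] w 0.0849 q [0.11 0.24 1.92 0.   0.98 0.4 ]
tool shift to target [-0.0007 -0.0016  0.0209]
levelling rotvec(tool) [ 0.003  -0.0015 -0.    ]
```

View pics/w4.png

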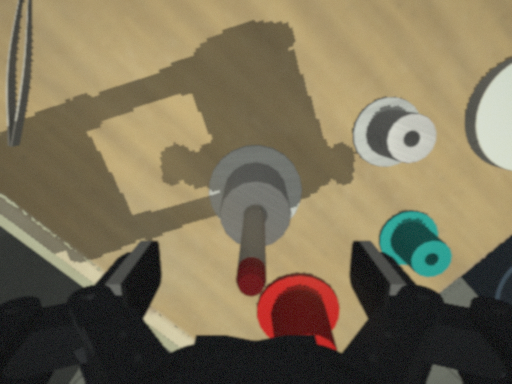

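The pen is centred between the jaws (column about 252 against a jaw centre of 255). I'll descend the last 21 mm and close gently.

Call:
apply_moves(moves=[0.085,-0.001,-0.001,0.008,0.002,0,0,0.085,0,0,0.008,0,0,0,0.085,0,0,0.004,0,0,0,0.085,0,0,0,0,0,0,0.085,0,0,0,0,0,0,0.085,0,0,0,0,0,0,0.06,0,0,0,0,0,0,0.04,0,0,0,0,0,0], newtons=30)

```text
clock: 8.5
position: [0.4575, 0.1205, 0.0784]
ee_rot: [0.001, 0.8, 0.6, 0.002]
contact_force: [0.6, 0.2, -0.6]
width: 0.0637
```

```bash
python3 -c "
from h import *
to([.4557,.1208,.078])
grab('wrist','w5.png')"
```

```text
clk 8.5 pos [0.4575 0.1205 0.0784] tilt z [ 0.0049  0.0016 -1.    ] yaw x [0.281 0.96  0.003] F [ 0.57  0.17 -0.56] w 0.0637 q [0.11 0.27 1.95 0.   0.92 0.39]
tool shift to target [-0.0002 -0.0018  0.0003]
levelling rotvec(tool) [ 0.0043 -0.0029 -0.    ]
```

View pics/w5.png

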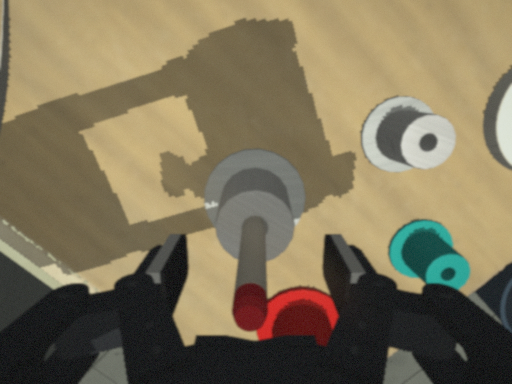

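The jaws are around the pen, with the barrel at column 253 and the jaws at 180 and 330. A small sideways correction, then close.

Call:
apply_moves(moves=[0.03,0,-0.0015,0,0.004,-0.003,0,0.02,0,0,0,0,0,0,0.005,0,0,0,0,0,0,0.005,0,0,0,0,0,0,0.005,0,0,0,0,0,0,0.005,0,0,0,0,0,0,0.005,0,0,0,0,0,0,0.005,0,0,0,0,0,0], newtons=30)

```text
clock: 9.22
position: [0.4568, 0.121, 0.0791]
ee_rot: [0.001, 0.8, 0.6, 0.001]
contact_force: [0.8, -0.6, -0.1]
width: 0.0115
```

```bash
python3 -c "
from h import *
to([.4557,.1208,.078])"
```

```text
clk 9.22 pos [0.4568 0.121  0.0791] tilt z [ 2.1e-03 -3.0e-04 -1.0e+00] yaw x [0.28 0.96 0.  ] F [ 0.76 -0.63 -0.08] w 0.0115 q [ 0.11  0.27  1.95 -0.    0.93  0.4 ]
tool shift to target [-0.0005 -0.001   0.0011]
levelling rotvec(tool) [ 0.0021 -0.0003  0.    ]
```

Call:
apply_moves(moves=[0.005,0,0,0,0,0,0,0.005,0,0,-0.005,0,0,0,0.005,0,0,-0.01,0,0,0,0.005,0,0,-0.015,0,0,0,0.005,0,0,-0.015,0,0,0,0.005,0,0,-0.015,0,0,0,0.005,0,0,-0.015,0,0,0,0.005,0,0,-0.015,0,0,0], newtons=40)

```text
clock: 9.88
position: [0.453, 0.1207, 0.1705]
ee_rot: [-0.002, 0.8, 0.6, -0.004]
contact_force: [0.1, 1.4, -0.4]
width: 0.0114
```

Call:
apply_moves(moves=[0.005,0,0,-0.01,0,0,0,0.005,0,0,-0.01,0,0,0,0.005,0,0,-0.01,0,0,0,0.005,0,0,-0.005,0,0,0,0.005,0,0,0,0,0,0,0.005,0,0,0,0,0,0,0.005,0,0,0,0,0,0,0.005,0,0,0,0,0,0])

```text
clock: 10.55
position: [0.4534, 0.1209, 0.2114]
ee_rot: [-0.001, 0.8, 0.6, -0.001]
contact_force: [0.5, -0.0, -0.6]
width: 0.0115
```

```bash
python3 -c "
from h import *
to([.487,.405,.2])
d=grab('scene','s6.png');grab('wrist','w6.png')
im=d['image'][130:335,155:400,::-1]; cv2.imwrite('pics/s6z.png',cv2.resize(im,None,fx=2.9,fy=2.9))"
```

```text
clk 10.55 pos [0.4534 0.1209 0.2114] tilt z [-3.1e-03 -3.0e-04 -1.0e+00] yaw x [ 0.281  0.96  -0.001] F [ 0.55 -0.02 -0.64] w 0.0115 q [0.11 0.13 1.75 0.   1.27 0.4 ]
tool shift to target [ 0.2821 -0.0474  0.0112]
levelling rotvec(tool) [-0.0029  0.0012 -0.    ]
```

View pics/s6z.png

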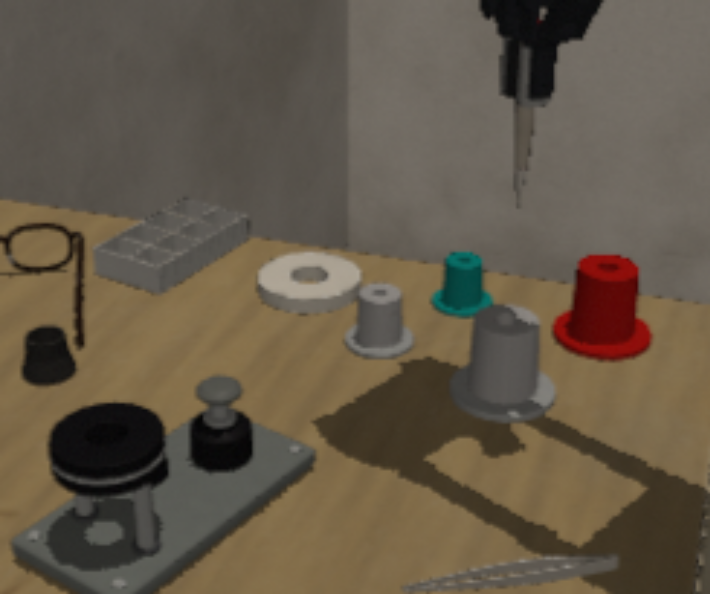

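View pics/w6.png

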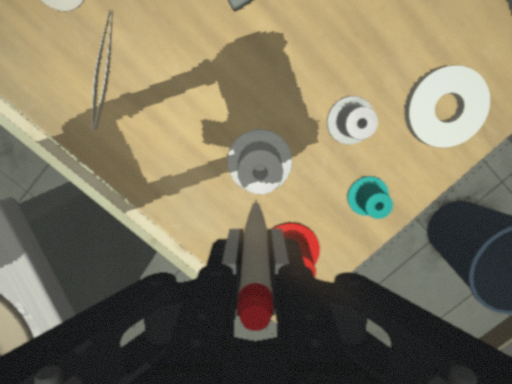

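The pen is held roughly vertical and clear of the holder, with the tip at about z = 0.138, and the plunger is up. Next I'll carry it towards the ring.

Call:
apply_moves(moves=[0.005,0.02,-0.003,0,0,0,0,0.005,0.032,-0.005,0,0,0,0,0.005,0.035,-0.006,0,0,0,0,0.005,0.035,-0.006,0,0,0,0,0.005,0.035,-0.006,0,0,0,0,0.005,0.035,-0.006,0,0,0,0,0.005,0.03,-0.005,0,0,0,0,0.005,0.015,-0.003,0,0,0,0])

```text
clock: 11.32
position: [0.4819, 0.3651, 0.2056]
ee_rot: [-0.0, 0.803, 0.596, -0.006]
contact_force: [0.8, 0.0, -0.3]
width: 0.0117
```

```bash
python3 -c "
from h import *
to([.487,.405,.2])"
```

```text
clk 11.32 pos [0.4819 0.3651 0.2056] tilt z [-0.0096 -0.006  -0.9999] yaw x [ 0.289  0.957 -0.009] F [ 0.8   0.01 -0.27] w 0.0117 q [ 0.53  0.34  1.47 -0.    1.34  0.83]
tool shift to target [ 0.0397 -0.0066  0.0053]
levelling rotvec(tool) [-0.0075  0.0085 -0.    ]
```

Call:
apply_moves(moves=[0.005,0.014,-0.003,0.002,-0.005,0.005,0,0.005,0.012,-0.003,0.002,0,0,0,0.005,0.006,0,0,0,0,0,0.005,0,0,0,0,0,0,0.005,0,0,0,0,0,0,0.005,0,0,0,0,0,0,0.005,0,0,0,0,0,0,0.005,0,0,0,0,0,0])

```text
clock: 11.98
position: [0.4848, 0.3969, 0.1985]
ee_rot: [0.001, 0.803, 0.596, -0.005]
contact_force: [0.9, 0.3, -0.5]
width: 0.0111
```

```bash
python3 -c "
from h import *
to([.487,.405,.2])
d=grab('scene','s7.png');grab('wrist','w7.png');grab('top','t7.png')
im=d['image'][130:335,100:345,::-1]; cv2.imwrite('pics/s7z.png',cv2.resize(im,None,fx=2.9,fy=2.9))
to([.487,.405,.2])"
```

```text
clk 11.98 pos [0.4848 0.3969 0.1985] tilt z [-0.0073 -0.0085 -0.9999] yaw x [ 0.289  0.957 -0.01 ] F [ 0.9   0.3  -0.49] w 0.0111 q [ 0.58  0.38  1.43 -0.    1.34  0.87]
tool shift to target [ 0.0084 -0.0003 -0.0015]
levelling rotvec(tool) [-0.0045  0.0103  0.    ]
clk 12.13 pos [0.4848 0.3974 0.1986] tilt z [-0.007  -0.0081 -0.9999] yaw x [ 0.289  0.957 -0.01 ] F [ 0.3  -0.42 -0.42] w 0.0109 q [ 0.58  0.38  1.43 -0.    1.34  0.87]
tool shift to target [ 0.0079 -0.0001 -0.0015]
levelling rotvec(tool) [-0.0044  0.0098 -0.    ]
```

View pics/s7z.png

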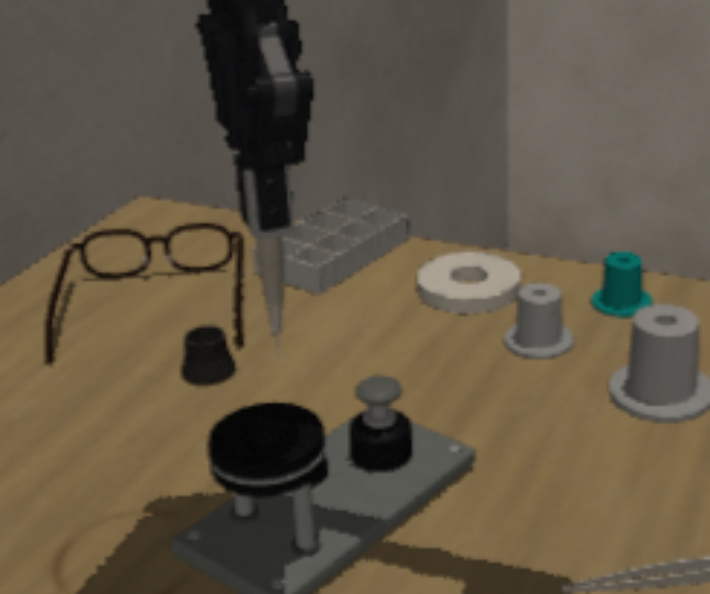

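View pics/w7.png

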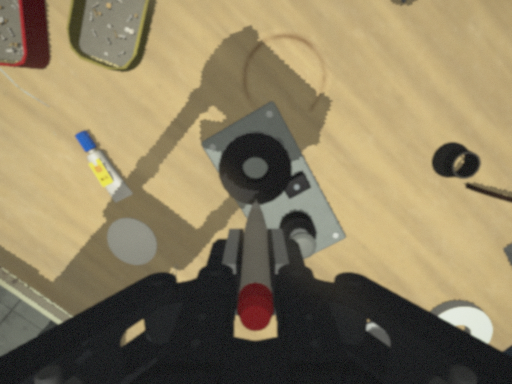

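View pics/t7.png

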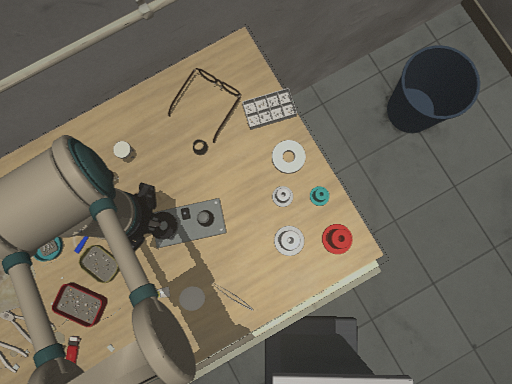

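The wrist view shows the pen tip at (256,203) and the ring hole at (256,168), about 8 mm forward. In the scene view the pen leans slightly, so I'll measure its axis and offset from the hole in both views.

```bash
cat > ax.py <<'E'
from h import *
def midline(d,ctr,z0,z1,r=.02):
    P=cloud(d); m=sel(P,ctr,r,z0,z1)
    pts=[]
    for v in np.unique(np.argwhere(m)[:,0]):
        us=np.argwhere(m[v])[:,0]
        if len(us)>=2 and us.max()-us.min()<40: pts.append(((us.min()+us.max())/2,v,len(us)))
    return np.array(pts)
def plane(d,pts):
    l=np.polyfit(pts[:,1],pts[:,0],1); v=np.array([pts[:,1].min(),pts[:,1].max()]); u=np.polyval(l,v)
    c,r0=ray(d,u[0],v[0]); _,r1=ray(d,u[1],v[1]); n=np.cross(r0,r1); n/=np.linalg.norm(n)
    res=pts[:,0]-np.polyval(l,pts[:,1]); return n,n@c,l,res.std()
def axis(ds,pls,zs):
    # intersect planes at heights z
    out=[]
    for z in zs:
        A=np.array([p[0][:2] for p in pls]); b=np.array([p[1]-p[0][2]*z for p in pls]); out.append(np.r_[np.linalg.solve(A,b),z])
    return np.array(out)
E
python3 - <<'E'
from ax import *
s=dict(np.load('pics/s7.npz'));w=dict(np.load('pics/w7.npz'))
st=manip.get_state(); c=st['position']
tipz=c[2]-.073
ps=midline(s,c[:2],tipz+.01,c[2]-.004); pw=midline(w,c[:2],tipz+.012,c[2]-.01)
pt_=midline(w,c[:2],c[2]+.045,c[2]+.062)
print(ps[::4]);print(pw);print(pt_)
S=plane(s,ps);W=plane(w,np.vstack([pw,pt_]) if len(pt_) else pw);print(S,W)
A=axis(None,[S,W],[.07,.08,.126,.156,.2,.25]);print(A.round(4)); print('tilt',((A[-1]-A[0])/(A[-1,2]-A[0,2])).round(4))
for n,d in(('s',s),('w',w)):
    P=cloud(d); m=sel(P,(.487,.405),.05,.074,.085); e,el=circ(m); C=onz(d,*el[0],.08); print(n,m.sum(),'ring',C.round(4),el)
    cs,hi=cv2.findContours(m.astype(np.uint8),cv2.RETR_CCOMP,cv2.CHAIN_APPROX_NONE)
    for q,hh in zip(cs,hi[0]):
        if hh[3]>=0 and len(q)>6: print('hole',onz(d,*cv2.fitEllipse(q)[0],.08).round(4),cv2.fitEllipse(q)[1])
to([.487,.405,.2])
E
```

```text
[[195.  212.    3. ]
 [192.  216.    9. ]
 [193.  220.    9. ]
 [192.5 224.    8. ]
 [193.  228.    7. ]
 [193.5 232.    6. ]
 [194.  236.    5. ]
 [194.5 240.    4. ]
 [194.5 244.    4. ]]
[[256.  203.    5. ]
 [256.  204.    7. ]
 [255.5 205.    8. ]
 [256.  206.    9. ]
 [256.  207.    9. ]
 [255.5 208.   10. ]
 [256.  209.   11. ]
 [256.  210.   11. ]
 [255.5 211.   12. ]
 [256.  212.   12. ]
 [255.5 213.   14. ]
 [256.  214.   15. ]
 [256.  215.   15. ]
 [255.5 216.   16. ]
 [255.5 217.   16. ]
 [256.  218.   17. ]
 [256.  219.   17. ]
 [255.5 220.   17. ]
 [256.  221.   19. ]
 [256.  222.   19. ]
 [255.5 223.   20. ]
 [255.5 224.   20. ]
 [256.  225.   21. ]
 [256.  226.   19. ]
 [255.5 227.   13. ]
 [255.5 228.   10. ]
 [256.  229.    7. ]
 [256.  230.    5. ]
 [255.5 231.    4. ]
 [255.5 232.    3. ]]
[[215.5 267.    3. ]]
(array([0.49466041, 0.86899863, 0.01234718]), np.float64(0.5863362118101303), array([7.11898396e-02, 1.77056595e+02]), np.float64(0.5734456114410892)) (array([-0.77706359,  0.61404497, -0.13827852]), np.float64(-0.1551217073723076), array([ -0.42077804, 346
[... 192 characters left out ...]
t [-0.1305  0.0601  1.    ]
s 754 ring [0.4823 0.4098 0.08  ] ((190.92672729492188, 281.1226501464844), (24.180652618408203, 40.1756477355957), 81.67842102050781)
hole [0.4833 0.409  0.08  ] (6.426391124725342, 13.796016693115234)
w 3645 ring [0.4872 0.4079 0.08  ] ((255.12503051757812, 168.206787109375), (70.60502624511719, 72.59395599365234), 90.12665557861328)
hole [0.487  0.4072 0.08  ] (25.026508331298828, 26.439315795898438)
clk 12.13 pos [0.4848 0.3974 0.1986] tilt z [-0.007  -0.0081 -0.9999] yaw x [ 0.289  0.957 -0.01 ] F [ 0.3  -0.42 -0.42] w 0.0109 q [ 0.58  0.38  1.43 -0.    1.34  0.87]
tool shift to target [ 0.0079 -0.0001 -0.0015]
levelling rotvec(tool) [-0.0044  0.0098 -0.    ]
```

```bash
python3 - <<'E'
from ax import *
s=dict(np.load('pics/s7.npz'));w=dict(np.load('pics/w7.npz'))
st=manip.get_state(); c=st['position']; tipz=c[2]-.073
ps=midline(s,c[:2],tipz+.003,c[2]-.012); pw=midline(w,c[:2],tipz+.003,c[2]-.012)
pw=pw[pw[:,1]<226]
im=w['image'].astype(int); m=(im[...,0]>80)&(im[...,1]<40)&(im[...,2]<60); m[:,:220]=0;m[:,290:]=0;m[:270]=0
q=np.argwhere(m);print('cap px',len(q),q[:,1].min(),q[:,1].max(),q.mean(0)); cap=[(q[:,1].min()+q[:,1].max())/2,q[:,0].mean(),1]
S=plane(s,ps);W=plane(w,np.vstack([pw]+[cap]*20));print(len(ps),S[2:],W[2:])
A=axis(None,[S,W],[.07,.08,.126,.156,.2,.25]);print(A.round(4)); print('tilt',((A[-1]-A[0])/(A[-1,2]-A[0,2])).round(4))
# relative: signed distance of ring centre (as seen in each camera) from plane continued, at z=.08
for d,pl,rc in((s,S,[.4823,.4098,.08]),(w,W,[.4871,.4076,.08])): print('offset ring - pen axis along n',pl[0].round(3),(pl[0]@np.array(rc)-pl[1]).round(4))
# tip pixel
for n,d in(('s',s),('w',w)): print(n,midline(d,c[:2],tipz-.006,tipz+.012)[:])
# height of ring centre/hole via scene
E
```

```text
cap px 1205 238 272 [305.79004149 255.01576763]
28 (array([8.40175151e-02, 1.74062534e+02]), np.float64(0.22838362906218762)) (array([-8.49442195e-03,  2.57601718e+02]), np.float64(0.18512794348276662))
[[0.4847 0.3967 0.07  ]
 [0.4847 0.3967 0.08  ]
 [0.4846 0.3967 0.126 ]
 [0.4846 0.3966 0.156 ]
 [0.4845 0.3966 0.2   ]
 [0.4845 0.3966 0.25  ]]
tilt [-9.e-04 -9.e-04  1.e+00]
offset ring - pen axis along n [0.49  0.872 0.001] 0.0103
offset ring - pen axis along n [-0.955  0.297 -0.001] 0.0009
s []
w [[255.5 202.    2. ]]
```

The pen axis is vertical to within 1 mrad. The hole centre is about 10 mm forward. I'll shift and lower part-way so the tip stays above the ring, then measure again.

Call:
apply_moves(moves=[0.005,0.004,-0.0005,0.003,0,0,0,0.005,0.004,0,0.006,0,0,0,0.005,0.002,0,0.006,0,0,0,0.005,0,0,0.006,0,0,0,0.005,0,0,0.004,0,0,0,0.005,0,0,0,0,0,0,0.005,0,0,0,0,0,0,0.005,0,0,0,0,0,0])

```text
clock: 12.8
position: [0.4868, 0.4075, 0.1697]
ee_rot: [0.001, 0.803, 0.596, -0.006]
contact_force: [0.4, 0.8, -1.7]
width: 0.0111
```

```bash
cat > meas.py <<'E'
from ax import *
import sys
def run(tag):
    st=manip.get_state()
    s=grab('scene','s%s.png'%tag); w=grab('wrist','w%s.png'%tag); st=manip.get_state(); c=st['position']; tipz=c[2]-.073
    lo=max(tipz+.003,.086)
    ps=midline(s,c[:2],lo,c[2]-.012); pw=midline(w,c[:2],lo,c[2]-.012); pw=pw[(abs(pw[:,0]-256)<6)&(pw[:,1]<226)] if len(pw) else np.zeros((0,3))
    im=w['image'].astype(int); m=(im[...,0]>60)&(im[...,0]>2*im[...,1])&(im[...,0]>1.7*im[...,2]); m[:,:220]=0;m[:,290:]=0;m[:270]=0
    q=np.argwhere(m); cap=[(q[:,1].min()+q[:,1].max())/2,q[:,0].mean(),1]; print('cap',len(q),cap,'pw',len(pw),'ps',len(ps))
    S=plane(s,ps);W=plane(w,np.vstack([pw]+[cap]*max(5,len(pw)//2)));print('resid',S[3],W[3])
    A=axis(None,[S,W],[.07,.2]);print('axis',A.round(4).tolist(),'tilt',((A[-1]-A[0])/.13).round(4))
    off=[]
    for n,d,pl in(('s',s,S),('w',w,W)):
        P=cloud(d); mm=sel(P,(.487,.406),.045,.074,.085)
        if n=='w' or 1:
            e,el=circ(mm); C=onz(d,*el[0],.08); cs,hi=cv2.findContours(mm.astype(np.uint8),cv2.RETR_CCOMP,cv2.CHAIN_APPROX_NONE)
            H=[cv2.fitEllipse(k) for k,h in zip(cs,hi[0]) if h[3]>=0 and len(k)>8]
            H=[(onz(d,*h[0],.08).round(4)[:2].tolist(),np.round(h[1],1).tolist()) for h in H]
            o=pl[0]@C-pl[1]; off.append(o); print(n,'ring',C.round(4),np.round(el[1],1),'hole',H,'off',round(o,4),[round(float(pl[0]@np.r_[h[0],.08]-pl[1]),4) for h in H])
    N=np.array([S[0][:2],W[0][:2]]); D=np.linalg.solve(N,off); R=Rt(st).as_matrix()
    print('pen->ring world',D.round(4),'tool',(R.T@np.r_[D,0]).round(4)); to([.487,.4065,tipz+.073-.0])
run(sys.argv[1])
E
python3 meas.py 8
```

```text
cap 1309 [np.float64(255.0), np.float64(305.90527119938884), 1] pw 24 ps 29
resid 0.1727951447581161 0.2046396119404314
axis [[0.4864, 0.407, 0.07], [0.4866, 0.4072, 0.2]] tilt [0.0013 0.0017 1.    ]
s ring [0.4821 0.4097 0.08  ] [24.  40.2] hole [([0.4832, 0.4091], [6.4, 13.6])] off 0.0003 [0.0003]
w ring [0.4876 0.4092 0.08  ] [72.3 79.4] hole [] off -0.0004 []
pen->ring world [0.0005 0.0001] tool [ 0.0002  0.0004 -0.    ]
clk 12.9 pos [0.487  0.4076 0.1701] tilt z [-0.0081 -0.0087 -0.9999] yaw x [ 0.289  0.957 -0.011] F [-0.92 -0.22  0.3 ] w 0.0116 q [ 0.59  0.41  1.46 -0.    1.29  0.88]
tool shift to target [-0.001   0.0003  0.    ]
levelling rotvec(tool) [-0.0052  0.0107 -0.    ]
```

View pics/w8.png

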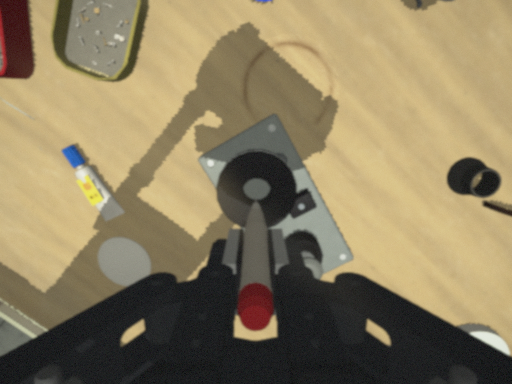

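```bash
python3 -c "
import cv2
im=cv2.imread('pics/s8.png')[180:320,130:280]; cv2.imwrite('pics/s8z.png',cv2.resize(im,None,fx=4.2,fy=4.2,interpolation=2))"
```

```text
(no output)
```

View pics/s8z.png

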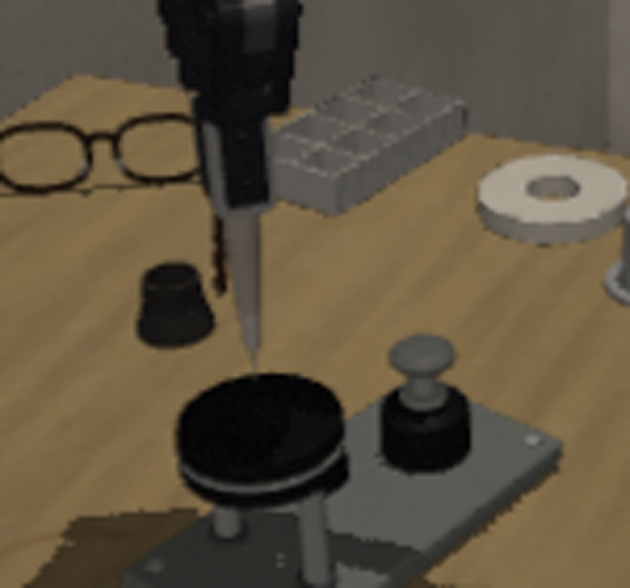

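Both views put the pen within about 0.5 mm of the hole axis. The wrist view has the needle pointing at the hole at (257,188), and the scene view has it above the middle of the ring. I'll lower the needle into the hole.

Call:
apply_moves(moves=[0.005,-0.0005,0.0003,0.004,0,0,0,0.005,0,0,0.004,0,0,0,0.005,0,0,0.004,0,0,0,0.005,0,0,0.004,0,0,0,0.005,0,0,0.003,0,0,0,0.005,0,0,0,0,0,0,0.005,0,0,0,0,0,0,0.005,0,0,0,0,0,0])

```text
clock: 13.57
position: [0.4872, 0.4067, 0.1496]
ee_rot: [0.001, 0.803, 0.596, -0.005]
contact_force: [-0.4, 0.1, -0.7]
width: 0.0113
```

```bash
python3 meas.py 9; python3 -c "
from h import *
d=grab('top','t9.png')
im=cv2.imread('pics/s9.png')[180:320,130:280]; a=cv2.resize(im,None,fx=4,fy=4,interpolation=2)
cv2.imwrite('pics/s9z.png',a)"
```

```text
cap 1311 [np.float64(255.0), np.float64(305.9244851258581), 1] pw 23 ps 27
resid 0.15335404569908961 0.19930916774322346
axis [[0.4871, 0.4065, 0.07], [0.487, 0.4065, 0.2]] tilt [-7.e-04 -4.e-04  1.e+00]
s ring [0.4812 0.4101 0.08  ] [23.3 40.7] hole [([0.4831, 0.4089], [6.4, 13.4])] off 0.0004 [0.0002]
w ring [0.488  0.4108 0.08  ] [73.8 88. ] hole [] off 0.0003 []
pen->ring world [-0.0002  0.0005] tool [ 0.0004 -0.0003 -0.    ]
clk 13.67 pos [0.4874 0.4067 0.1499] tilt z [-0.0068 -0.0079 -0.9999] yaw x [ 0.289  0.957 -0.01 ] F [ 0.17  0.6  -0.73] w 0.0113 q [ 0.59  0.42  1.49 -0.    1.24  0.88]
tool shift to target [-0.0003 -0.0003  0.    ]
levelling rotvec(tool) [-0.0042  0.0095 -0.    ]
```

View pics/s9z.png

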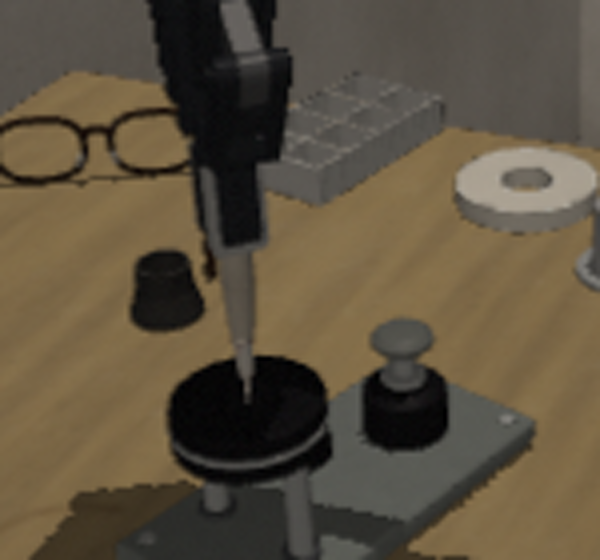

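View pics/w9.png

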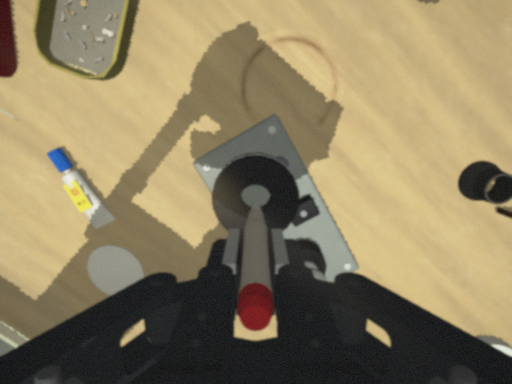

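The scene view shows the needle entering the middle of the hole, at about (248,403) in the crop, with offsets of 0.5 mm or less in both views. I'll continue down slowly with a check in between.

Call:
apply_moves(moves=[0.005,0,0,0.003,0,0,0,0.005,0,0,0.003,0,0,0,0.005,0,0,0.003,0,0,0,0.005,0,0,0.003,0,0,0,0.005,0,0,0.003,0,0,0,0.005,0,0,0.002,0,0,0,0.005,0,0,0,0,0,0,0.005,0,0,0,0,0,0])

```text
clock: 14.38
position: [0.4873, 0.4067, 0.1312]
ee_rot: [0.001, 0.803, 0.596, -0.005]
contact_force: [-0.1, -0.3, -1.1]
width: 0.0115
```

```bash
python3 meas.py 10; python3 -c "
from h import *
im=cv2.imread('pics/s10.png')[180:320,130:280]; a=cv2.resize(im,None,fx=4,fy=4,interpolation=2)
cv2.imwrite('pics/s10z.png',a)"
```

```text
cap 1308 [np.float64(255.0), np.float64(305.95030581039754), 1] pw 18 ps 19
resid 0.6871730734477709 0.2053688755209897
axis [[0.4876, 0.4081, 0.07], [0.485, 0.4003, 0.2]] tilt [-0.0196 -0.0597  1.    ]
s ring [0.4806 0.4106 0.08  ] [23.5 40.8] hole [([0.4853, 0.414], [5.5, 6.9]), ([0.4803, 0.4035], [4.7, 5.8])] off -0.0008 [0.0046, -0.007]
w ring [0.4884 0.4119 0.08  ] [77.2 95.9] hole [] off 0.0003 []
pen->ring world [-0.0005 -0.0006] tool [-0.0007 -0.0003  0.    ]
clk 14.48 pos [0.4874 0.4067 0.1314] tilt z [-0.0062 -0.0076 -1.    ] yaw x [ 0.289  0.957 -0.009] F [-0.41 -0.02 -0.37] w 0.0112 q [ 0.59  0.44  1.51 -0.    1.2   0.88]
tool shift to target [-0.0003 -0.0003  0.    ]
levelling rotvec(tool) [-0.0038  0.009   0.    ]
```

View pics/s10z.png

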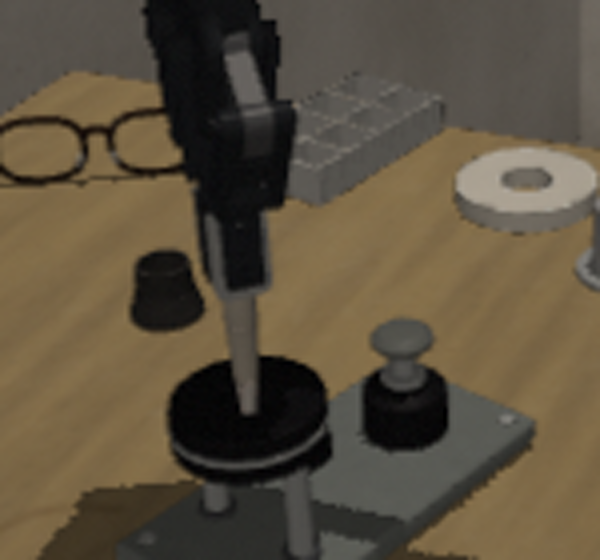

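The cone sits in the hole with gaps of similar size on both sides (the scene line fit is noisier now) and there is no contact force. I'll lower the last 22 mm.

Call:
apply_moves(moves=[0.005,0,0,0.003,0,0,0,0.005,0,0,0.003,0,0,0,0.005,0,0,0.003,0,0,0,0.005,0,0,0.003,0,0,0,0.005,0,0,0.003,0,0,0,0.005,0,0,0.002,0,0,0,0.005,0,0,0,0,0,0,0.005,0,0,0,0,0,0])

```text
clock: 15.15
position: [0.4874, 0.4067, 0.1127]
ee_rot: [0.001, 0.803, 0.596, -0.004]
contact_force: [0.4, 0.3, -0.4]
width: 0.0115
```

```bash
python3 meas.py 11; python3 -c "
from h import *
im=cv2.imread('pics/s11.png')[180:320,130:280]; a=cv2.resize(im,None,fx=4,fy=4,interpolation=2)
cv2.imwrite('pics/s11z.png',a)
im=cv2.imread('pics/w11.png')[130:330,160:360]; a=cv2.resize(im,None,fx=3,fy=3,interpolation=2)
cv2.imwrite('pics/w11z.png',a)"
```

```text
cap 1307 [np.float64(255.0), np.float64(305.9211935730681), 1] pw 10 ps 9
resid 0.15112745009706302 0.27641758538501754
axis [[0.4875, 0.4078, 0.07], [0.4849, 0.3998, 0.2]] tilt [-0.0203 -0.0617  1.    ]
s ring [0.4806 0.4104 0.08  ] [23.2 40.7] hole [([0.4795, 0.403], [3.8, 5.0]), ([0.4852, 0.4145], [5.0, 7.0])] off -0.0006 [-0.0076, 0.0052]
w ring [0.489 0.414 0.08 ] [ 78.3 105.5] hole [] off 0.0004 []
pen->ring world [-0.0005 -0.0004] tool [-0.0005 -0.0004  0.    ]
clk 15.25 pos [0.4874 0.4067 0.1128] tilt z [-0.0057 -0.0072 -1.    ] yaw x [ 0.289  0.957 -0.009] F [ 0.07 -0.1  -1.83] w 0.0115 q [ 0.59  0.45  1.54 -0.    1.16  0.88]
tool shift to target [-0.0003 -0.0004  0.    ]
levelling rotvec(tool) [-0.0034  0.0085 -0.    ]
```

View pics/s11z.png

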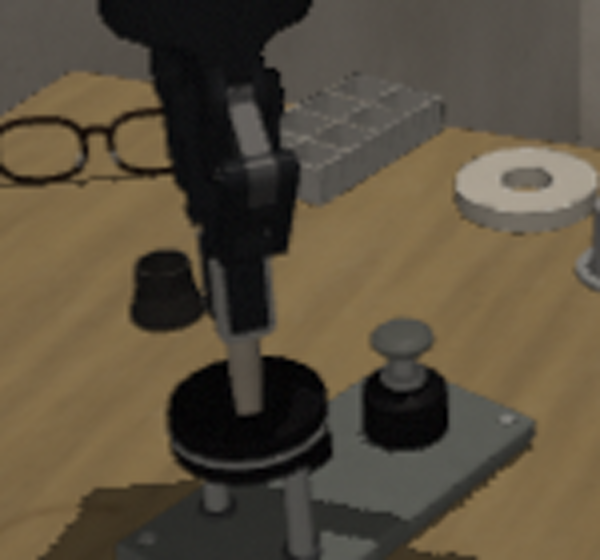

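View pics/w11z.png

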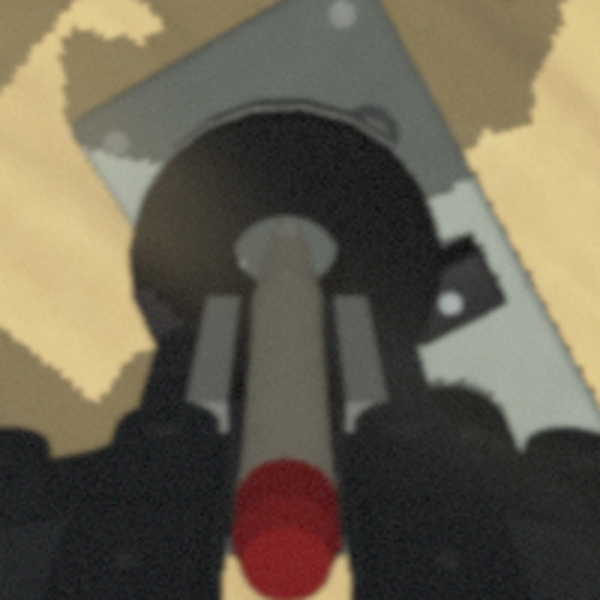

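The pen hangs centred: in the wrist crop the hole spans 233–338 and the pen is at 286. The tip is at about z = 0.040, so 20 mm below the ring's underside and 25 mm above the foot. One still call to check it is at rest, then I'll hand in.

Call:
apply_moves(moves=[0.005,0,0,0,0,0,0,0.005,0,0,0,0,0,0,0.005,0,0,0,0,0,0,0.005,0,0,0,0,0,0,0.005,0,0,0,0,0,0,0.005,0,0,0,0,0,0,0.005,0,0,0,0,0,0,0.005,0,0,0,0,0,0])

```text
clock: 15.92
position: [0.4879, 0.4071, 0.1138]
ee_rot: [0.001, 0.803, 0.596, -0.003]
contact_force: [-0.0, -0.2, -0.6]
width: 0.0118
```

```bash
python3 -c "
from h import *
to([.4874,.4067,.1127]); print(np.abs(manip.get_state()['qd']).max())
print(workorder.sign_off())"
```

```text
clk 15.92 pos [0.4879 0.4071 0.1138] tilt z [-0.0041 -0.0061 -1.    ] yaw x [ 0.289  0.957 -0.007] F [-0.   -0.21 -0.62] w 0.0118 q [ 0.59  0.45  1.54 -0.    1.16  0.88]
tool shift to target [-0.0005 -0.0004  0.0011]
levelling rotvec(tool) [-0.0022  0.0071  0.    ]
0.002360139506043261
the job is handed in; nothing more can be done
None
```

I handed the job in at about 16 s with the gripper still holding the pen, hanging in the ring coil's hole. No verdict is reported.

**What I did:** I pressed the plunger to its stop, where the force rose to 18.7 N with no further travel, and it sprang back up. I then lifted the pen out of the large grey holder and lowered it needle-down through the hole.

**Last checks:**
- **Height:** the tip works out at z ≈ 0.04 m, about 20 mm below the ring's underside and 25 mm above the foot plate. This comes from the arm's height; I could not see the tip directly.
- **Centring and tilt:** with the needle just entering the hole, the pen was about 0.5 mm off centre and within about 1 mrad of vertical. The arm drifted up to about 0.6 mm sideways after that, mostly in the last second.
- **Contact and rest:** the force reading stayed at noise level and joint speeds were below 0.003 rad/s.
- **Plunger and loupe:** in the last scene picture the plunger was up and the loupe stood where it began.

**Checks that disagreed:**
- **Ring position:** the top camera put the ring about 2 mm closer in y than the scene and wrist cameras. I went mainly by the pen-to-hole offset measured within single views.
- **Scene line fit:** once the barrel was in the hole, the scene fit showed a lean of about 0.06 rad from few visible rows. I took this as an artefact, because the earlier fits and the wrist view did not show it.

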